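# Tip cast beads into a dish and hold the magnifier in focus over them

### The job

Take the copper ladle by its handle, tip all five brass beads out of it into the white enamel dish, and stand the empty ladle upright back on the bench, clear of the dish. Then take the hand magnifier by its handle and hold it over the middle of the dish to inspect the beads, glass level and at the height marked by the red collar on the gauge behind the dish; finish while still holding it there, still, with the magnifier touching nothing but the gripper. Do not shift the dish or the red collar, and leave the other things on the bench alone.

Things in the scene. Friction and masses are not known exactly. Their poses are not given: they have to be found in the camera images.
- ladle: Small copper ladle holding the five beads: flared round cup 40 mm tall, 76 mm wide at the rim, 46 mm at the foot, wall 3 mm. Origin: centre of the foot's underside; z up out of the mouth. A level flat-sided wooden handle points along -x, from 55 to 135 mm from the cup's axis, 14 mm wide (y), 18 mm tall, its mid-height 34 mm above the foot. About 0.14 kg.
- ladle_grip (a point): Point in the middle of the ladle's wooden handle, 90 mm from the cup's axis and 34 mm above the bench; a good place to grip across the 14 mm width. Axes as the ladle's. Tipped about 90 degrees round its handle, the flared cup lets all the beads roll out.
- dish: Shallow round white enamel dish, loose on the bench, 154 mm across the rim, 20 mm tall, flat floor 3 mm thick and about 110 mm across. Origin: centre of its underside, on the bench.
- gauge: Focus gauge standing just beyond the dish (far side from the robot): fixed dark round foot 56 mm across, thin 8 mm steel post up to 155 mm with a black ball on top. Origin: centre of the foot's underside. A red collar on the post marks the focal height.
- focus_mark (a point): Centre of the red collar (22 mm across, 10 mm tall, with a small brass thumb screw) on the gauge's post: its z is the focal height. Set somewhere between about 70 and 110 mm above the bench; it slips along the post if pushed.
- magnifier: Hand magnifier lying flat: round glass in a brass rim 64 mm across, 10 mm thick. Origin on the lens axis at the level of the handle's underside (the bench), 9 mm below the middle of the glass; z is the lens axis, up. Black flat-sided handle along -x, from 50 to 130 mm from the lens axis, 14 mm wide (y), 18 mm tall. About 0.07 kg.
- lens_centre (a point): Middle of the magnifier's glass, on the lens axis, 9 mm above the magnifier's origin. Axes as the magnifier's.
- magnifier_grip (a point): Middle of the magnifier's handle, 85 mm from the lens axis and 9 mm above the bench; a good place to grip across the 14 mm width. Axes as the magnifier's.
- bead1: One of five brass beads in the ladle, faceted double cone, 14 mm across and 13 mm tall. Origin: centre of its lower end face.
- bead2: One of five brass beads in the ladle, faceted double cone, 14 mm across and 13 mm tall. Origin: centre of its lower end face.
- bead3: One of five brass beads in the ladle, faceted double cone, 14 mm across and 13 mm tall. Origin: centre of its lower end face.
- bead4: One of five brass beads in the ladle, faceted double cone, 14 mm across and 13 mm tall. Origin: centre of its lower end face.
- bead5: One of five brass beads in the ladle, faceted double cone, 14 mm across and 13 mm tall. Origin: centre of its lower end face.
- doming_block: Bystander: square brass doming block, 50 mm cube. Origin under its centre.
- beeswax: Bystander: brown domed lump of beeswax, 43 mm across, 26 mm tall. Origin under its centre.
Mind the look-alikes: they are no part of the job. What is shaped like the magnifier but blue is not meant.

How it is judged:
On the way, in this order (a step that is already met when the one before it is completed fails the run):
1. all five beads lie in the dish while the gripper still holds the ladle up (horizontal distance between each of bead1, bead2, bead3, bead4, bead5 and dish below 0.075 m and height (world z) of each of bead1, bead2, bead3, bead4, bead5 below 0.035 m and contact force between ladle and the fingers above 0.5 N and height (world z) of ladle_grip above 0.05 m), for 0.2 s.
2. the empty ladle stands upright on the bench clear of the dish, let go (angle between ladle's own z axis and vertical below 0.1 rad and height (world z) of ladle below 0.006 m and contact force between ladle and the fingers below 0.05 N and horizontal distance between ladle and dish above 0.11 m and linear speed of ladle below 0.03 m/s), for 0.2 s.
At the end, for the whole second after the job is handed in: Fingers alone hold the magnifier still, glass within 22 mm of the dish centre in plan, within 9 mm of the collar height and 0.14 rad of level; all five beads in the dish; the ladle upright (0.1 rad) on the bench, let go, over 110 mm from the dish centre (all of step 2 and horizontal distance between lens_centre and dish below 0.022 m and z of lens_centre in the frame of focus_mark between -0.009 and 0.009 m and angle between magnifier's own z axis and vertical below 0.14 rad and contact force between magnifier and the fingers above 0.5 N and contact force between magnifier and gauge below 0.05 N and contact force between magnifier and dish below 0.05 N and contact force between magnifier and ladle below 0.05 N and linear speed of magnifier below 0.02 m/s and horizontal distance between each of bead1, bead2, bead3, bead4, bead5 and dish below 0.075 m and height (world z) of each of bead1, bead2, bead3, bead4, bead5 below 0.035 m); the arm keeps its last pose, push and grip.
It fails at once if the dish is shifted more than 25 mm (distance of dish from where it was at the start of the episode above 0.025 m).
It fails at once if the red collar is moved more than 8 mm (distance of focus_mark from where it was at the start of the episode above 0.008 m).
It fails at once if a bystander is moved more than 30 mm (distance of any of doming_block, beeswax from where it was at the start of the episode above 0.03 m).
It also fails if it takes over 59 s, if anything falls off the work surface, if the arm or the gripper's body presses on something with over 40 N, if the wrist force passes 120 N, or if a joint passes its speed limit or range.

### The arm

A 7-joint arm with a two-finger parallel gripper is mounted at the origin on a cart in front of the work surface, level with it; the furniture and walls round the work are solid. World frame = base frame: x ahead of the robot, y to its left, z up, the work surface at z = 0. Lengths are in m, angles in rad, forces in N, time in s.
With the tool pointing down it reaches from about 0.425 to 0.825 m from the base axis. Payload 3.6 kg.
Tool frame: the origin (TCP) lies at the very end of the fingers, on their centre line; the grasp point (between the pads) lies 19 mm behind it; z points along the fingers, y is the line along which they close (so a half turn about z gives the same grasp; the last joint's range is limited). The gripper opens to 85 mm and grips with 20 to 120 N. Pads are 22 mm wide; open, the fingers measure 114 mm over their backs; the gripper's body (76 mm by 85 mm) begins 54 mm behind the grasp point. The pads swing forward as they close: fully open they stand 13 mm farther back than shut.
Start: joints at [1.167, 0.615, -0.013, 1.423, 0.008, 1.103, -0.04], TCP at [0.24, -0.604, 0.231] pointing down, gripper open.
Joint ranges: [-3.12, 3.12], [-0.3, 2.06], [-1.34, 1.32], [0.26, 2.42], [-1.36, 4.5], [0.01, 1.98], [-2.84, 2.84]. Speed limits (rad/s): [2.79, 2.79, 3.14, 3.14, 3.14, 3.14, 3.14].

### API

Orientations are given as a 3x3 rotation matrix whose columns are the frame's x, y, z axes.
In Python, from workcell import bot gives the robot as it stands. Calls block until the motion is done:
- bot.move_to(position, orientation): joint-space move of the TCP to a pose.
- bot.move_linear(position, orientation=None, rate=0.15): straight line of the TCP; orientation=None keeps the orientation; rate is the mean speed in m/s.
- bot.move_j(angles): joint-space move.
- bot.gripper_to(opening): finger opening in m; the grip force is fixed at half the most; returns when the fingers have stopped.
- bot.sleep(seconds).
- bot.solve_ik(position, orientation): joint angles nearest the present ones, or None.
- bot.get_image(name): name is "scene" or "top" or "wrist"; returns a dict with "frame" (400x640x3 uint8, red, green, blue), "mtx" (3x3 intrinsics, pixels), "k1" (the pictures are not rectified: a ray, as slopes to the right and down, at radius r is drawn at 1 + k1 r^2 times it, then the intrinsics apply), "world_from_camera" (4x4, takes a point from camera to world coordinates); the wrist camera has in their place "hand_eye" (4x4, takes a point from camera to tool coordinates, whose origin is the TCP and whose axes are the flange's). Camera axes: x right, y down, z forward; pixel columns grow to the right and rows downward; lengths in m; the calibration is good to about 2 mm. A picture is of the moment at which its call begins: read the wrist's pose just before it. There is no depth.
A pose or a line that the arm cannot do raises bot.IKError and nothing moves.
- bot.close_job(): hands the job in; it is judged then, once.
Readings, each from a call of its own:
- bot.read_t(): time.
- bot.read_qpos(): joint angles.
- bot.read_dq(): joint speeds.
- bot.read_joint_torque(): joint torques, N m.
- bot.read_eef_pos(): TCP position.
- bot.read_tcp_rot(): TCP orientation.
- bot.read_contact_force(): force on the tool from outside, world axes, zero at the start.
- bot.read_torque(): the same for the moment, N m.
- bot.read_gripper_width(): finger opening in m.
- bot.read_gripper_force(): force on a finger pad.
Only numpy, scipy, OpenCV 4.12 (cv2) and the standard library are available. Lean on these libraries where they do the work, as an engineer would, in place of code of your own. Each camera call takes 0.05 s, during which the arm holds its last target. There are 200 camera calls.

## Working session

There is one attempt and no reset: what is moved stays moved. The work goes in short steps, each a Python script; the robot and the scene stay as the last script left them, time stands still between calls to the robot, and variables do not carry over. Pictures are saved under pics/ and viewed, at most 10 in all, crops included, and the job is handed in when it is done.

```bash
mkdir -p pics; ls; python3 - <<'E'
from workcell import bot
import cv2,numpy as np
for n in("scene","top"):
    d=bot.get_image(n); cv2.imwrite(f"pics/{n}0.png",d["frame"][:,:,::-1]); np.savez(f"pics/{n}0.npz",**d)
    print(n,d["mtx"],d["k1"],d["world_from_camera"])
print(bot.get_image("wrist")["hand_eye"],bot.read_t(),bot.read_tcp_rot())
E
```

```text
pics
scene [[423.55995047   0.         315.90063423]
 [  0.         423.55995047 194.41020639]
 [  0.           0.           1.        ]] -0.02249681172292415 [[-6.06325218e-01 -5.67656912e-01  5.56897980e-01  5.51647206e-02]
 [-7.95216649e-01  4.32414442e-01 -4.25027330e-01  4.13199936e-01]
 [ 4.58972070e-04 -7.00559334e-01 -7.13594008e-01  8.28211451e-01]
 [ 0.00000000e+00  0.00000000e+00  0.00000000e+00  1.00000000e+00]]
top [[433.59271842   0.         322.30680112]
 [  0.         433.59271842 202.75374278]
 [  0.           0.           1.        ]] -0.10776815663654558 [[ 1.01230429e-01 -9.74844049e-01  1.98573613e-01  3.76605266e-01]
 [-9.94862552e-01 -9.90027201e-02  2.11415341e-02 -5.99365195e-02]
 [-9.50370802e-04 -1.99693618e-01 -9.79857926e-01  1.27874162e+00]
 [ 0.00000000e+00  0.00000000e+00  0.00000000e+00  1.00000000e+00]]
[[-1.47145660e-03 -9.54651702e-01 -2.97721283e-01  7.74316143e-02]
 [ 9.99996953e-01 -8.14544504e-04 -2.33052138e-03 -8.05742096e-04]
 [ 1.98232897e-03 -2.97723805e-01  9.54649992e-01 -1.42389776e-01]
 [ 0.00000000e+00  0.00000000e+00  0.00000000e+00  1.00000000e+00]] 0.15 [[ 9.29451006e-01  3.68944793e-01 -7.53366440e-04]
 [ 3.68945562e-01 -9.29449102e-01  1.88092586e-03]
 [-6.25795999e-06 -2.02617963e-03 -9.99997947e-01]]
```

View pics/scene0.png

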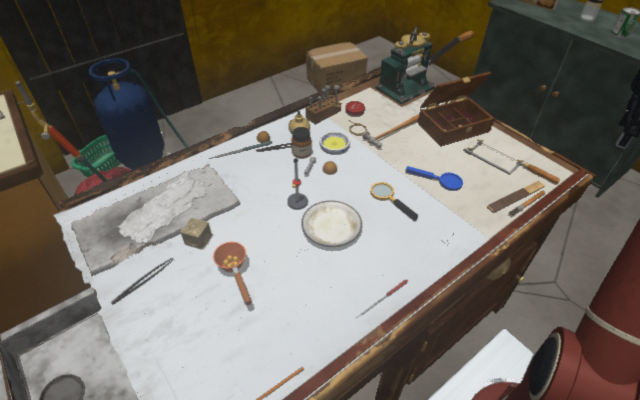

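View pics/top0.png

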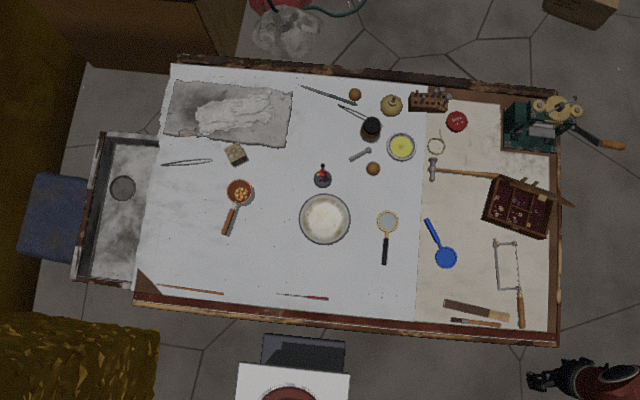

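Top view candidates: the ladle is at (238,192) with its handle to (226,232), and it is the only one. The magnifier with black handle and brass rim is at (387,222), handle to (384,262). Look-alikes are the blue one at (440,245) and the ring at (437,145). Dish at (325,219), gauge at (322,180). I choose the black-handled magnifier and will check it in a close crop.

```bash
python3 - <<'E'
import cv2,numpy as np
t=cv2.imread("pics/top0.png"); s=cv2.imread("pics/scene0.png")
r=lambda im,x,y,w,h,k:cv2.resize(im[y:y+h,x:x+w],None,fx=k,fy=k,interpolation=cv2.INTER_CUBIC)
a=np.hstack([r(t,215,170,50,75,8)[:,:400],r(t,365,200,50,75,8)])
cv2.imwrite("pics/c1.png",a)
b=np.hstack([r(t,295,150,60,100,6)[:,:360],r(s,280,140,55,100,6)]); cv2.imwrite("pics/c2.png",b)
c=np.hstack([r(s,200,235,60,75,6),r(s,362,170,65,75,6)]);cv2.imwrite("pics/c3.png",c)
E
```

```text
(no output)
```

View pics/c1.png

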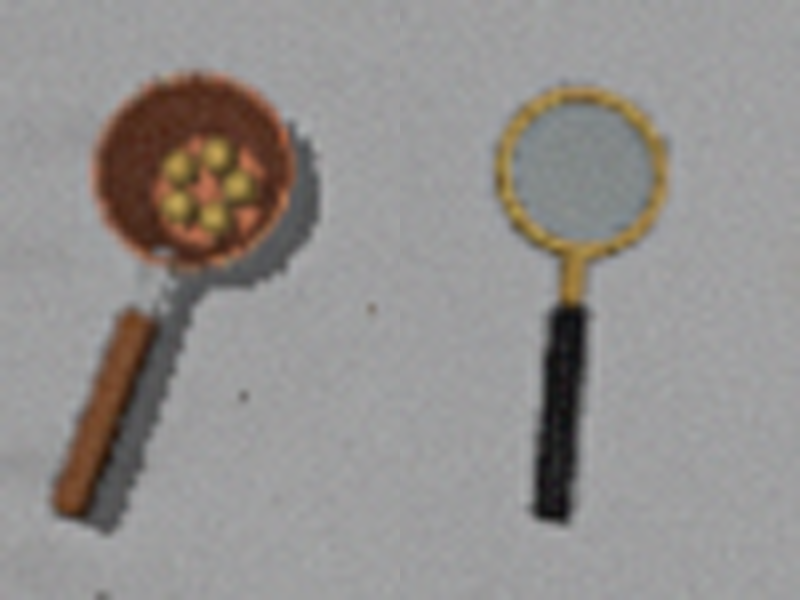

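View pics/c2.png

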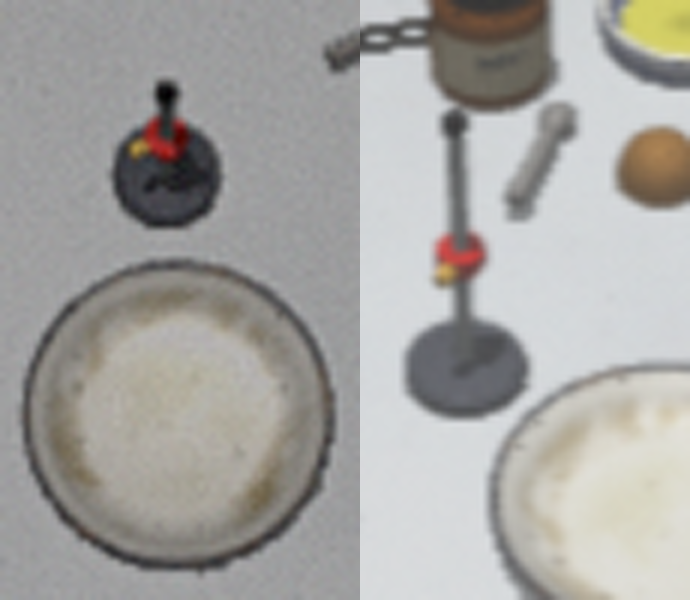

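Crop c1 shows the ladle with five beads: rim centre (195,170), handle (138,316) to (70,510). It also shows the brass-rimmed, black-handled magnifier: lens (582,171), handle (568,308) to (553,518), so the choice is confirmed. In c2 the dish is centred at (180,415). The red collar is at (166,138) in the top panel and at (461,254) in the scene panel.

```bash
cat > h.py <<'E'
import numpy as np, cv2
def ray(d,px,T=None):
    k=d["mtx"]; s=np.array([(px[0]-k[0,2])/k[0,0],(px[1]-k[1,2])/k[1,1]])
    u=s.copy()
    for _ in range(20): u=s/(1+float(d["k1"])*(u@u))
    T=d["world_from_camera"] if T is None else T
    v=T[:3,:3]@np.array([u[0],u[1],1]); return T[:3,3],v/np.linalg.norm(v)
def onz(d,px,z,T=None):
    o,v=ray(d,px,T); return o+v*(z-o[2])/v[2]
def tri(a,b):
    (o1,v1),(o2,v2)=a,b
    st=np.linalg.lstsq(np.c_[v1,-v2],o2-o1,rcond=None)[0]
    p,q=o1+v1*st[0],o2+v2*st[1]; return (p+q)/2,np.linalg.norm(p-q)
def yaw(phi,roll=0):
    "tool pose gripping a handle whose +x (grip->head) is at heading phi, rolled about it; tool x along head dir"
    c,s=np.cos(phi),np.sin(phi); X=np.array([c,s,0]); Z=np.array([0,0,-1.]); Y=np.cross(Z,X)
    R=np.c_[X,Y,Z]; return cv2.Rodrigues(X*roll)[0]@R
E
python3 - <<'E'
from h import *
t=dict(np.load("pics/top0.npz"));s=dict(np.load("pics/scene0.npz"))
c=lambda x,y,ox,oy,k:(ox+(x+.5)/k-.5,oy+(y+.5)/k-.5)
P=lambda n,p,z:print(n,onz(t,p,z).round(4)) or onz(t,p,z)
a=P("cup",c(195,170,215,170,8),.04);b=P("hn",c(138,316,215,170,8),.043);e=P("hf",c(70,510,215,170,8),.043)
print("yaw",np.arctan2(*(a-e)[1::-1]),np.arctan2(*(b-e)[1::-1]),np.linalg.norm((a-e)[:2]),np.linalg.norm((a-b)[:2]))
a=P("lens",c(182,171,365,200,8),.012);b=P("hn",c(168,308,365,200,8),.018);e=P("hf",c(153,518,365,200,8),.018)
print("yaw",np.arctan2(*(a-e)[1::-1]),np.arctan2(*(b-e)[1::-1]),np.linalg.norm((a-e)[:2]),np.linalg.norm((a-b)[:2]))
P("dish",c(179.5,415,295,150,6),.02)
P("foot",c(167,176,295,150,6),.006)
print("collar",tri(ray(t,c(166,138,295,150,6)),ray(s,c(101,254,280,140,6))))
print("ball",tri(ray(t,c(167,95,295,150,6)),ray(s,c(95,123,280,140,6))))
E
```

```text
cup [0.6385 0.2147 0.04  ]
hn [0.5817 0.2272 0.043 ]
hf [0.5086 0.2418 0.043 ]
yaw -0.20606274940023273 -0.19733587849041465 0.1327127558668927 0.05818875071936024
lens [ 0.5981 -0.2298  0.012 ]
hn [ 0.5459 -0.2276  0.018 ]
hf [ 0.4691 -0.228   0.018 ]
yaw -0.014273829143298755 0.0047006133456763445 0.12901795873268423 0.05224608091877123
dish [ 0.5846 -0.0441  0.02  ]
foot [ 0.7079 -0.0253  0.006 ]
collar (array([ 0.70965778, -0.02424165,  0.07343946]), np.float64(0.0016044535570330695))
ball (array([ 0.70966441, -0.0245631 ,  0.14718669]), np.float64(0.0022755383902872597))
```

```bash
cat >> h.py <<'E'
DISH=np.array([.5846,-.0441]); LG_YAW=-.2; LAD=np.array([.6385,.2147]); MAG=np.array([.5985,-.2295])
def head(phi): return np.array([np.cos(phi),np.sin(phi),0])
def left(phi): return np.array([-np.sin(phi),np.cos(phi),0])
def pose(g,phi,roll,flip):
    "TCP pose with the grasp point at g"
    R=yaw(phi,roll)@np.diag([-1,-1,1.] if flip else [1,1,1.]); return g+R[:,2]*.019,R
def pour(phi,roll,z,lip):
    "grasp point so that the lip at this roll is over dish centre + lip*left"
    sg=np.sign(roll); a=abs(roll); lat=-sg*(.038*np.cos(a)+.006*np.sin(a))
    p=np.r_[DISH,z]-.09*head(phi)+left(phi)*(lip-lat); return p
E
python3 - <<'E'
from h import *
from workcell import bot
g=np.r_[LAD,.034]-.09*head(LG_YAW)
for f in(0,1):
    q=bot.solve_ik(*pose(g,LG_YAW,0,f)); print("grasp",f,None if q is None else np.round(q,2))
    q=bot.solve_ik(*pose(np.r_[MAG,.022]-.085*head(0),0,0,f)); print("mag",f,None if q is None else np.round(q,2))
for phi in np.arange(-1.6,1.61,.4):
  for sg in(1,-1):
    for f in (0,1):
      qs=[bot.solve_ik(*pose(pour(phi,sg*r,.11,0),phi,sg*r,f)) for r in(.01,.8,1.3,1.75)]
      ok=[q is not None for q in qs]
      if all(ok): print(round(phi,1),sg,f,*[np.round(q,2) for q in qs])
E
```

```text
grasp 0 [-0.51  0.81  0.12  1.77 -0.16  0.57 -2.07]
mag 0 [ 0.35  0.8   0.05  1.88 -0.09  0.47 -1.11]
grasp 1 [-0.14  0.86 -0.49  1.76  0.61  0.68  0.4 ]
mag 1 [ 0.71  0.86 -0.53  1.86  0.72  0.62  1.3 ]
-0.8 1 0 [-0.25  0.65  0.19  1.87 -0.21  0.63 -2.3 ] [ 0.88  1.02 -1.14  2.27  2.44  0.34  1.77] [ 1.09  1.42 -1.16  2.37  3.49  0.5   1.25] [ 1.25  1.84 -1.17  2.27  4.34  0.44  0.85]
-0.8 1 1 [ 0.21  0.69 -0.53  1.86  0.5   0.71  0.17] [ 0.88  1.02 -1.14  2.27  2.44  0.34 -1.37] [ 1.09  1.42 -1.16  2.37  3.49  0.5  -1.9 ] [ 1.25  1.84 -1.17  2.27  4.34  0.44 -2.29]
-0.4 1 0 [-0.16  0.61  0.1   1.96 -0.12  0.57 -1.94] [ 0.62  0.76 -0.45  2.13 -1.2   0.53 -0.54] [ 0.79  1.03 -0.42  2.11 -1.35  0.96 -0.12] [ 0.86  1.31 -0.44  2.01 -1.26  1.31  0.  ]
-0.4 1 1 [ 0.3   0.67 -0.6   1.95  0.57  0.69  0.52] [ 0.92  0.95 -0.97  2.12 -0.26  0.23  1.69] [ 1.18  1.37 -1.14  2.1  -0.55  0.33  2.26] [ 1.21  1.59 -1.01  2.   -0.84  0.74  2.74]
-0.4 -1 0 [-0.05  0.58  0.13  2.03 -0.12  0.54 -1.8 ] [-0.7   0.94  0.7   1.81  0.16  0.98 -2.2 ] [-0.93  1.39  1.09  1.64  0.02  1.25 -2.  ] [-0.98  1.73  
[... 995 characters left out ...]
6  0.54 -1.18] [ 0.47  0.85 -0.19  1.7  -0.47  1.2  -0.55] [ 0.55  1.11 -0.18  1.5  -0.61  1.65 -0.45] [ 0.6   1.33 -0.25  1.35 -0.71  1.97 -0.49]
0.4 1 1 [ 0.73  0.87 -1.15  2.01  0.99  0.98  1.03] [ 0.95  1.16 -1.15  1.69  0.3   1.16  1.78] [ 0.98  1.42 -1.15  1.48  0.04  1.44  1.95] [ 0.97  1.64 -1.16  1.34 -0.18  1.67  1.98]
0.4 -1 0 [ 0.22  0.62 -0.07  1.93  0.09  0.6  -1.08] [-0.84  0.99  1.01  2.23 -0.09  0.04 -1.28] [-1.12  1.54  1.26  2.25 -0.57  0.03 -1.18] [-1.25  1.92  1.27  2.15  0.38  0.3  -2.39]
0.4 -1 1 [ 0.83  0.91 -1.15  1.91  1.    1.04  1.19] [-0.23  0.71 -0.01  2.21  1.52  0.8   0.31] [-0.29  1.   -0.2   2.23  1.57  1.47 -0.07] [-0.34  1.28 -0.2   2.12  1.48  1.93 -0.27]
```

```bash
python3 - <<'E'
from h import *
from workcell import bot
def shot(n):
    p,R=bot.read_eef_pos(),bot.read_tcp_rot(); d=bot.get_image("wrist")
    T=np.eye(4);T[:3,:3]=R;T[:3,3]=p; d["world_from_camera"]=T@d["hand_eye"]
    cv2.imwrite(f"pics/{n}.png",d["frame"][:,:,::-1]);np.savez(f"pics/{n}.npz",**d)
bot.move_to(*pose(np.array([.50,-.04,.30]),0,0,1)); bot.sleep(.2); shot("w1")
g=np.r_[LAD,.034]-.09*head(LG_YAW)
bot.move_to(*pose(g+[0,0,.12],LG_YAW,0,1)); bot.sleep(.2); shot("w2")
print(bot.read_t(),bot.read_eef_pos(),bot.read_qpos())
a,b=cv2.imread("pics/w1.png"),cv2.imread("pics/w2.png")
cv2.imwrite("pics/w12.png",np.vstack([cv2.resize(x,(480,300),interpolation=cv2.INTER_AREA) for x in(a,b)]))
E
```

```text
4.0667 [0.5510721  0.23122089 0.13559141] [-0.04458558  0.72038737 -0.6581496   1.68094122  0.53075615  0.92509109
  0.45834253]
```

View pics/w12.png

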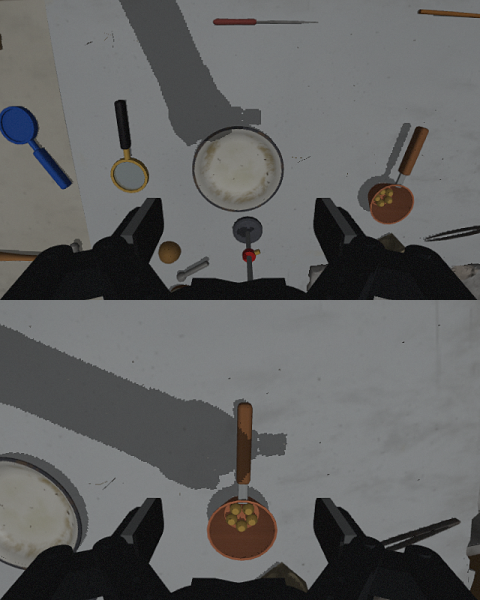

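Upper picture (w1): dish, gauge, black-handled magnifier and ladle, with the red collar at about (333,340) full-scale. Lower picture (w2): the ladle handle runs vertically between the fingers. I'll enlarge both for exact pixels.

```bash
python3 - <<'E'
import cv2,numpy as np
a,b=cv2.imread("pics/w1.png"),cv2.imread("pics/w2.png")
r=lambda im,x,y,w,h,k:np.clip(cv2.resize(im[y:y+h,x:x+w],None,fx=k,fy=k,interpolation=cv2.INTER_CUBIC)*1.6,0,255).astype(np.uint8)
# w1 gauge x300-360,y280-380 (x5); w1 magnifier x140-200,y125-265 ; w2 handle x290-360,y130-250
A=r(a,300,280,60,100,5);B=r(a,140,130,60,130,4.5);C=r(b,290,130,60,120,5)
H=600;p=lambda x:cv2.copyMakeBorder(x,0,H-x.shape[0],0,0,cv2.BORDER_CONSTANT) 
print(A.shape,B.shape,C.shape)
cv2.imwrite("pics/c4.png",np.hstack([p(A)[:,:250],p(B)[:,:230],p(C)]))
E
```

```text
(500, 300, 3) (585, 270, 3) (600, 300, 3)
```

View pics/c4.png

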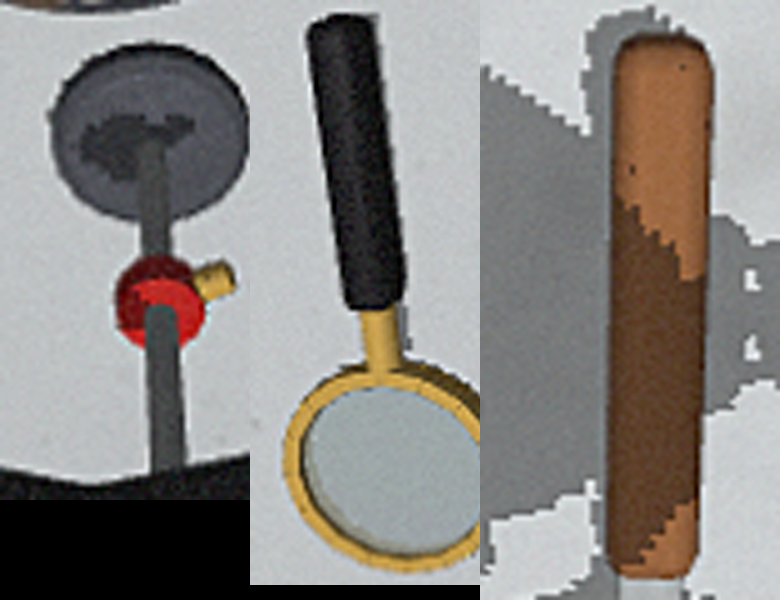

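```bash
python3 - <<'E'
from h import *
L=lambda n:dict(np.load(f"pics/{n}.npz"))
w1,w2,t,s=L("w1"),L("w2"),L("top0"),L("scene0")
c=lambda x,y,ox,oy,k:(ox+(x+.5)/k-.5,oy+(y+.5)/k-.5)
rs=[ray(t,c(166,138,295,150,6)),ray(s,c(101,254,280,140,6)),ray(w1,c(160,302,300,280,5))]
A=sum(np.eye(3)-np.outer(v,v) for o,v in rs);b=sum((np.eye(3)-np.outer(v,v))@o for o,v in rs)
p=np.linalg.solve(A,b);print("collar",p,[np.linalg.norm(np.cross(p-o,v)) for o,v in rs])
for i,j in((0,1),(0,2),(1,2)): print(tri(rs[i],rs[j]))
print("postbase",onz(w1,c(150,150,300,280,5),.008))
o=rs[2]; 
e=onz(w2,c(183,37,290,130,5),.043);n=onz(w2,c(173,575,290,130,5),.041)
print("ladle h",e,n,np.arctan2(*(n-e)[1::-1]),np.linalg.norm(n-e))
e=onz(w1,c(93,18,140,130,4.5),.018);n=onz(w1,c(127,305,140,130,4.5),.016);l=onz(w1,c(138,467,140,130,4.5),.012)
print("mag",e,n,l,np.arctan2(*(n-e)[1::-1]),np.arctan2(*(l-e)[1::-1]),np.linalg.norm(l-e))
# dish rim: blue-black outline approx px in w1
x=onz(w1,((192+284)/2*4/3,(125+211)/2*4/3),.018);print("dish",x)
E
```

```text
collar [ 0.70915453 -0.02353516  0.07453746] [np.float64(0.0013456326288143112), np.float64(0.0004580512389066284), np.float64(0.0009241456012478223)]
(array([ 0.70965778, -0.02424165,  0.07343946]), np.float64(0.0016044535570330695))
(array([ 0.70836464, -0.0237727 ,  0.07580331]), np.float64(0.002179981221915901))
(array([ 0.70867487, -0.02266308,  0.07539372]), np.float64(5.631873236374157e-06))
postbase [ 0.71235136 -0.02272271  0.008     ]
ladle h [0.50617609 0.24779417 0.043     ] [0.58388666 0.23081701 0.041     ] -0.2150870846808234 0.07956856116940902
mag [ 0.46808399 -0.22138781  0.018     ] [ 0.54600876 -0.2233421   0.016     ] [ 0.59550376 -0.22844607  0.012     ] -0.025074027273661575 -0.055337238071800875 0.12775608246610667
dish [ 0.58074667 -0.0393954   0.018     ]
```

```bash
sed -i 's/^DISH=np.array(\[[^]]*\])/DISH=np.array([.583,-.042])/' h.py; python3 - <<'E'
from h import *
from workcell import bot
g=np.array([.550,.2365,.034]); Y=-.21
p,R=pose(g,Y,0,1)
bot.move_linear(p+[0,0,.1],R); bot.move_linear(p,R)
bot.gripper_to(0.0); print("grip",bot.read_gripper_width(),bot.read_gripper_force(),bot.read_contact_force(),bot.read_t())
bot.move_linear(p+[0,0,.09],R)
print(bot.read_gripper_width(),bot.read_contact_force())
for r in(.01,.4,.8,1.1,1.35,1.6,1.75):
    P=pose(pour(0,-r,.12 if r<.1 else .105,-.01),0,-r,1)
    try: bot.move_linear(*P,rate=.2 if r<.1 else .08)
    except bot.IKError as e: print(r,"IK",e); break
bot.sleep(.6)
print(bot.read_t(),bot.read_gripper_width(),bot.read_eef_pos(),bot.read_qpos())
ims=[bot.get_image(n)["frame"][:,:,::-1] for n in("scene","top")]
A=cv2.resize(ims[0][120:320,180:460],None,fx=2,fy=2);B=cv2.resize(ims[1][150:350,220:500],None,fx=2,fy=2)
cv2.imwrite("pics/p1.png",np.hstack([A[:,100:500],B[:,0:400]]))
E
```

```text
grip 0.013179760165751177 60.0688898563385 [-0.1960365  -0.80486912  0.9148047 ] 5.8167
0.012946605677774038 [ 0.55177865  0.20682352 -2.65503766]
11.6167 0.012948628368246165 [ 0.49300175 -0.06980666  0.10840512] [-0.49328071  1.25717152  0.02264266  1.83028477  1.0946449   1.75581852
  0.05898595]
```

View pics/p1.png

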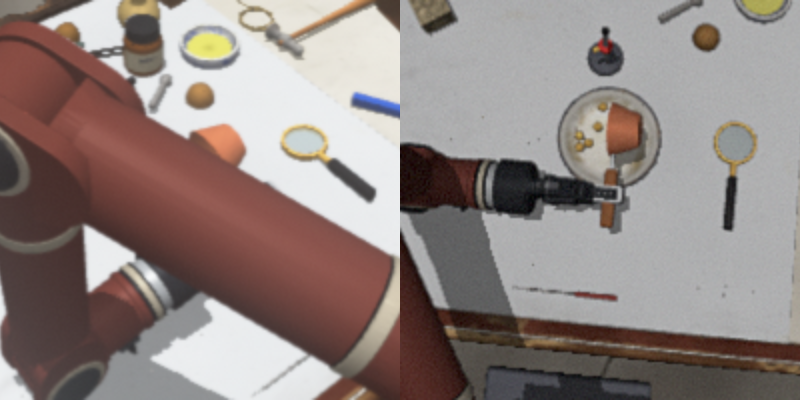

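All five beads lie in the dish's left half, at (603,107), (598,127), (580,135), (588,143) and (577,147). Now I return the ladle.

```bash
python3 - <<'E'
from h import *
from workcell import bot
for r in(1.3,.7,.01):
    bot.move_linear(*pose(pour(0,-r,.105,-.01),0,-r,1),rate=.1)
p,R=pose(np.array([.550,.2365,.034]),-.21,0,1)
bot.move_linear(p+[0,0,.07],R,rate=.2); bot.move_linear(p+[0,0,.012],R); bot.move_linear(p+[0,0,.0005],R,rate=.03)
bot.sleep(.2);print(bot.read_contact_force())
bot.gripper_to(.06); bot.move_linear(p+[0,0,.15],R); print(bot.read_t())
P,R=pose(np.array([.512,-.225,.022]),-.01,0,1)
bot.move_to(P+[0,0,.15],R); bot.sleep(.2)
T=np.eye(4);T[:3,:3]=bot.read_tcp_rot();T[:3,3]=bot.read_eef_pos()
d=bot.get_image("wrist"); d["world_from_camera"]=T@d["hand_eye"]; np.savez("pics/w3.npz",**d)
top=bot.get_image("top")["frame"]; print(bot.read_t())
A=cv2.resize(d["frame"][:,:,::-1],(480,300));B=cv2.resize(top[150:290,200:420,::-1],None,fx=2.1,fy=2.1)
B=cv2.copyMakeBorder(B,0,0,0,480-B.shape[1],cv2.BORDER_CONSTANT);cv2.imwrite("pics/p2.png",np.vstack([A,B]))
E
```

```text
[ 0.76512403 -0.35068338 -1.85402233]
18.6417
20.6333
```

View pics/p2.png

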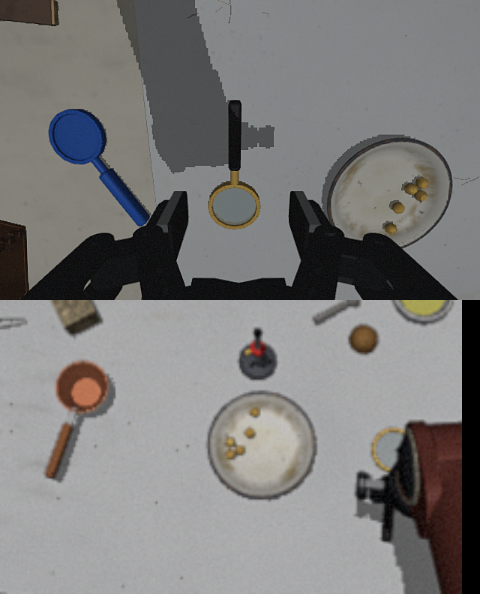

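The ladle stands empty at (82,388), all five beads are in the dish, and the magnifier handle runs (235,102) to (234,168) between the fingers. Next I grasp the magnifier and carry it.

```bash
python3 - <<'E'
from h import *
from workcell import bot
d=dict(np.load("pics/w3.npz"))
e=onz(d,(313.5,136),.018);n=onz(d,(312.5,225),.016);l=onz(d,(234.5*4/3,205*4/3),.012)
print(e,n,l,onz(d,(390/480*640,192*4/3),.018))
m=(e+n)/2; gx,gy=m[0],(m[1]-.226)/2
if not(abs(gx-.508)<.01 and abs(gy+.225)<.008): raise SystemExit("check")
R=bot.read_tcp_rot(); _,R=pose(np.zeros(3),-.015,0,1)
P=np.array([gx,gy,.003])
bot.move_linear(P+[0,0,.03],R); bot.move_linear(P,R,rate=.06)
print(bot.read_contact_force(),bot.read_eef_pos()); bot.gripper_to(0); print(bot.read_gripper_width(),bot.read_gripper_force())
z0=bot.read_eef_pos()[2]
bot.move_linear(P+[0,0,.10],R,rate=.1); print(bot.read_gripper_width(),bot.read_contact_force())
L=l[:2]*.5+.5*np.array([.5985,-.2295]); off=L-P[:2]; off=np.array([off@R[:2,0],off@R[:2,1]]) ; print("off",off)
_,R2=pose(np.zeros(3),0,0,1)
tgt=DISH-(R2[:2,:2]@off)
bot.move_linear([*tgt,.103],R2,rate=.12); 
zt=.075-.009+z0
bot.move_linear([*tgt,zt],R2,rate=.05); bot.sleep(.3)
print(bot.read_t(),bot.read_eef_pos(),zt)
A,B=bot.get_image("scene"),bot.get_image("top"); np.savez("pics/fs.npz",**A);np.savez("pics/ft.npz",**B)
a=cv2.resize(A["frame"][120:270,260:390,::-1],None,fx=4,fy=4)[:,:400]; b=cv2.resize(B["frame"][150:300,275:375,::-1],None,fx=4,fy=4)
cv2.imwrite("pics/p3.png",np.hstack([a,b]))
E
```

```text
[ 0.46959066 -0.22500818  0.018     ] [ 0.54567949 -0.22687016  0.016     ] [ 0.59465577 -0.22744995  0.012     ] [ 0.57696682 -0.04132725  0.018     ]
[ 0.42553583  0.2270945  -0.46500532] [ 0.50765773 -0.22578554  0.00279057]
0.012412336937158265 61.29792094230652
0.012391546805208556 [ 0.21012493 -0.77560294 -1.25371514]
off [-0.08897038 -0.00117102]
26.6917 [ 0.49415139 -0.04088983  0.06950681] 0.06929517294167002
```

View pics/p3.png

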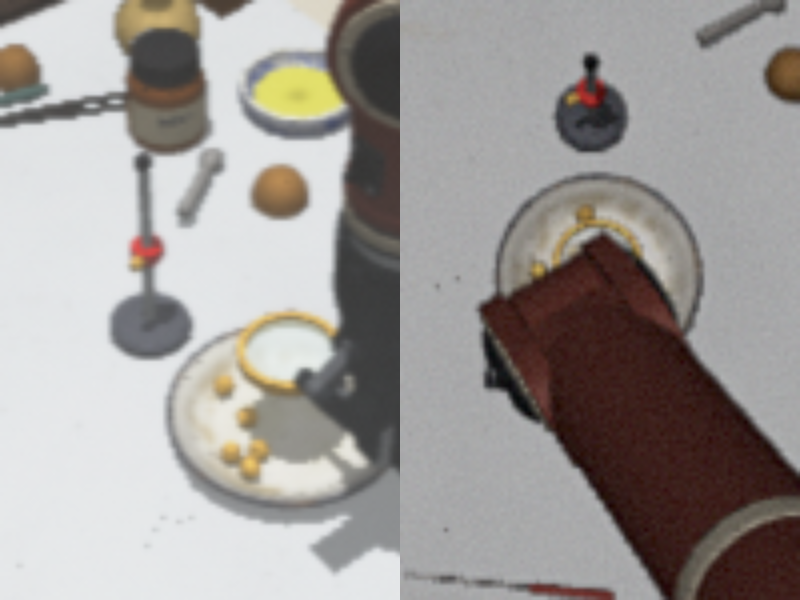

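The magnifier hangs level over the dish, with the rim centred at about (290,352) in the scene panel and (597,265) in the top panel. The five beads are visible and the gauge is untouched. I'll triangulate the lens.

```bash
python3 - <<'E'
from h import *
s,t=dict(np.load("pics/fs.npz")),dict(np.load("pics/ft.npz"))
c=lambda x,y,ox,oy,k:(ox+(x+.5)/k-.5,oy+(y+.5)/k-.5)
a=ray(s,c(290,352,260,120,4));b=ray(t,c(197,265,275,150,4)); print("lens",tri(a,b))
print("at z .078",onz(s,c(290,352,260,120,4),.078),onz(t,c(197,265,275,150,4),.078))
print("collar now",tri(ray(s,c(147,250,260,120,4)),ray(t,c(192,93,275,150,4))))
# level: left and top rim points of scene
for p in((238,346),(290,312),(287,393)): print(onz(s,c(*p,260,120,4),.079))
print("dish",onz(t,c((497+702)/2-400,(174+379)/2,275,150,4),.02))
E
```

```text
lens (array([ 0.58462987, -0.04154538,  0.07242213]), np.float64(0.0018283076826956278))
at z .078 [ 0.58149179 -0.03767878  0.078     ] [ 0.58296318 -0.04221997  0.078     ]
collar now (array([ 0.70979206, -0.02491683,  0.07197742]), np.float64(0.002896910893056005))
[ 0.60363855 -0.01521008  0.079     ]
[ 0.60685277 -0.05807767  0.079     ]
[ 0.55633112 -0.01510719  0.079     ]
dish [ 0.5845819  -0.04405538  0.02      ]
```

The lens and the collar triangulate to the same height (within 1 mm), and the lens is about 2.5 mm from the dish centre in plan. I'm handing it in.

```bash
python3 -c "
from workcell import bot
print(bot.read_t(),bot.read_dq().round(4) if hasattr(bot.read_dq(),'round') else bot.read_dq()); print(bot.close_job())"
```

```text
26.7917 [-0.0021 -0.0001  0.0015  0.001   0.0018  0.0005 -0.0002]
the job is handed in; nothing more can be done
None
```

I handed the job in at 26.8 s with all five beads in the dish, the empty ladle standing upright clear of it, and the magnifier held level and still over the dish at the collar height; the result was not reported back.

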